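# Unclip the spice dish and turn its lip to the pan, nutmeg centred

## Robot

A 6-joint arm with a two-finger parallel gripper is mounted at the origin on a cart in front of the work surface, level with it; the furniture and walls round the work are solid. World frame = base frame: x ahead of the robot, y to its left, z up, the work surface at z = 0. Lengths are in m, angles in rad, forces in N, time in s.
With the tool pointing down it reaches from about 0.35 to 0.975 m from the base axis. Payload 4.9 kg.
Tool frame: the origin (TCP) lies midway between the tips of the shut fingers; the grasp point (between the pads) lies behind it (grip_point_offset is the x of the grasp point in the tool frame, in m); x points along the fingers, y is the direction in which the jaws open and shut, and the axes are right-handed (so a half turn about x gives the same grasp; the last joint's range is limited). The gripper opens to 85 mm and grips with 20 to 120 N. Pads are 22 mm wide; open, the fingers measure 114 mm over their backs; the gripper's body (76 mm by 85 mm) begins 54 mm behind the grasp point. The pads swing forward as they close: fully open they stand 13 mm farther back than shut.
Start: joints at [-1.277, 0.053, 1.613, -0, 1.476, -0.119], TCP at [0.251, -0.572, 0.231] pointing down, gripper open.
Joint ranges: [-3.01, 3.01], [-1.01, 2.22], [0.06, 2.58], [-1.02, 4.17], [0.09, 2.62], [-3.14, 3.14]. Speed limits (rad/s): [2.57, 2.57, 3.14, 3.14, 3.14, 3.14].

## Interface

Orientations are given as a unit quaternion [w, x, y, z].
In Python, from rig import get_obs, camera, calibration, job_done, grip_point_offset gives the robot as it stands.
- The arm moves only by the shell command python3 -m crank 'ROWS'. ROWS is JSON, a list of rows, each a list of 7 numbers: the shift along the tool's x, y, z in cm, then the turn, a rotation vector about the tool's x, y, z in degrees, then the gripper's target within -1 to 1 (shut at 1, half-way at 0, fully open at -1). A call has exactly 8 rows; each row is the pose to reach, as a shift and turn from the pose measured when the call began, along the tool's axes at that moment; what a row does not reach only later rows make up. A row lasts 1/10 s, in which the tool goes at most 50 mm and 8.59 degrees, less where a joint would pass 70% of its speed; a pose out of reach is approached as far as the arm can. A call with a gripper value outside its range is refused whole. The fingers move at their own pace and stop on an object; the grip force is fixed at half the most. Time passes only in rows, so rows that repeat a pose let the fingers close, or fill a call up. It gives the time, the measured TCP pose, the force and the opening at its end, in the units of the state.
- get_obs(): the state, without advancing time (a new reading comes with each control period).
- camera(name): name is "scene" or "top" or "wrist"; returns (picture, depth): 400x640x3 uint8, red, green, blue; 400x640 float32, m along the optical axis (not along the pixel's ray), 0 where there is no reading.
- calibration(name): a dict with "camera_matrix" (3x3 intrinsics, pixels), "R" (3x3) and "t" (3): a world point X has camera coordinates R X + t; the wrist camera has in their place "mount" (4x4, takes a point from camera to tool coordinates, whose origin is the TCP and whose axes are the tool frame's). Camera axes: x right, y down, z forward; pixel columns grow to the right and rows downward; lengths in m; the calibration is good to about 2 mm. A picture is of the moment at which its call begins: read the wrist's pose just before it. calibration takes no time and is no camera call.
- job_done(): hands the job in, once; it reports no verdict.
The state is a dict: "t": time; "joint_positions": joint angles; "dq": joint speeds; "joint_torque": joint torques, N m; "tool_pos": TCP position; "ee_rot": TCP orientation; "ft_force": force on the tool from outside, world axes, zero at the start; "wrist_torque": the same for the moment, N m; "gripper_width": opening from 0.0 (shut) to 1.0 (fully open).
Only numpy, scipy, OpenCV 4.12 (cv2) and the standard library are available. Lean on these libraries where they do the work, as an engineer would, in place of code of your own. Each camera call takes 0.05 s, during which the arm holds its last target. There are 200 camera calls.

## Task

Take the handled steel dish by its wooden bar, pull it straight up out of its snap-in stand and lift its foot at least 5 cm clear of the stand, and only then, keeping it above the stand, turn it level about a quarter turn until its pouring lip points straight at the middle of the small steel pan. The nutmeg must stay in the middle of the dish all the while, and the things around are left where they are. Finish holding the dish still and level in the air like that, ready to tip: do not put it down or let go.

Things in the scene. Friction and masses are not known exactly. Their poses are not given: they have to be found in the camera images.
- handle_bar (a point): Middle of the dish's wooden handle bar, 14 wide (x) x 100 long (y) x 16 high (z) mm, on a steel bow over the dish; free to grasp from above. Dish loose, 0.18 kg (varies). Axes are the dish's: z up, y along the bar, pouring lip (a trough 26 mm wide, tip 80 mm from the middle) along -x. Starts 120 mm above the worktop; the rim is 59 mm and the foot's underside 110 mm below this point.
- hollow (a point): Point of the steel dish (116 mm wide), on its middle axis 63 mm below handle_bar: where the nutmeg's centre is when it lies in the middle. The dish is a shallow cone: slope 7 degrees in the inner hollow (60 mm wide), 25 degrees from there to the rim. Its square foot (35 mm) is fully home in the stand at the start and cannot turn there.
- nutmeg_center (a point): Centre of the loose nutmeg, a dark brown ball 26 mm in diameter (12 g) that rolls freely in the dish; its axes mean nothing.
- stand: Fixed wooden stand: base 110 x 110 x 10 mm, on it a square socket 34 mm high over the worktop, its hole 38 mm wide, 24 mm deep. Origin under its centre, z up; turned up to 0.35 rad about the vertical, the dish with it. Two sprung rollers hold a ridge of the dish's foot: an upward pull of about 10 N (6 to 16) snaps it free within 3 mm; the foot is out of the socket 24 mm up.
- small_pan: Loose small round steel pan, 147 mm wide, 37 mm high, no handle; origin under its centre. It stands on the left or on the right of the stand, 0.18 to 0.38 m away, and is not to be moved.
- mug: Bystander: black mug 88 x 126 x 106 mm, on the other side of the stand from the pan; origin under its centre.
- garlic: Bystander: garlic bulb 56 mm wide, 55 mm high, beyond the stand; origin under its centre.
- teaspoon: Bystander: teaspoon 138 mm long, lying beyond the stand; origin under its middle.

How it is judged:
On the way, in this order (a step that is already met when the one before it is completed fails the run):
1. dish pulled out of the stand and lifted clear (bar more than 175 mm above the worktop), level and not yet turned, nutmeg in the middle (height (world z) of handle_bar above 0.175 m and contact force between dish and stand below 0.05 N and contact force between the fingers and dish above 1 N and angle between handle_bar's own z axis and vertical below 0.12 rad and angle between the x axis of handle_bar and the x axis of stand, either way round below 0.35 rad and distance between nutmeg_center and hollow below 0.025 m), for 0.2 s.
2. dish turned level in the air until its lip points at the small pan (height (world z) of handle_bar above 0.175 m and contact force between dish and stand below 0.05 N and contact force between the fingers and dish above 1 N and angle between handle_bar's own z axis and vertical below 0.12 rad and x of small_pan in the frame of handle_bar below -0.1 m and y of small_pan in the frame of handle_bar between -0.035 and 0.035 m and distance between nutmeg_center and hollow below 0.025 m), for 0.2 s.
At the end, for the whole second after the job is handed in: Held still by the gripper over the stand (bar within 60 mm of its centre from above, over 175 mm high, foot clear), level within 0.12 rad, lip toward the pan with its line within 35 mm of the pan's centre, nutmeg at rest within 18 mm of the middle (height (world z) of handle_bar above 0.175 m and contact force between dish and stand below 0.05 N and contact force between the fingers and dish above 1 N and angle between handle_bar's own z axis and vertical below 0.12 rad and x of small_pan in the frame of handle_bar below -0.1 m and y of small_pan in the frame of handle_bar between -0.035 and 0.035 m and horizontal distance between handle_bar and stand below 0.06 m and distance between nutmeg_center and hollow below 0.018 m and linear speed of dish below 0.03 m/s and linear speed of nutmeg below 0.05 m/s); the arm keeps its last pose, push and grip.
It fails at once if the nutmeg rolls out of the inner hollow of the dish (more than 30 mm from the middle) (distance between nutmeg_center and hollow above 0.03 m).
It fails at once if the dish is tipped by more than 0.25 rad (angle between handle_bar's own z axis and vertical above 0.25 rad).
It fails at once if the pan, mug, garlic or teaspoon is pushed more than 25 mm (distance of any of small_pan, mug, garlic, teaspoon from where it was at the start of the episode above 0.025 m).
It also fails if it takes over 48 s, if anything falls off the work surface, if the arm or the gripper's body presses on something with over 40 N, if the wrist force passes 120 N, or if a joint passes its speed limit or range.

## Working session

There is one attempt and no reset: what is moved stays moved. The work goes in short steps, Python scripts to look and compute and a shell command to move; the robot and the scene stay as the last step left them, time stands still between calls to the robot, and variables do not carry over. Pictures are saved under pics/ and viewed, about 8 in all and at most 12, crops included, and the job is handed in when it is done.

```bash
mkdir -p pics
python3 - <<'E'
from rig import *
import cv2
o=get_obs();print(o, grip_point_offset)
for n in ("scene","top"):
    p,d=camera(n);cv2.imwrite(f"pics/{n}0.png",p[:,:,::-1]);import numpy as np;np.save(f"pics/{n}0.npy",d)
    c=calibration(n);print(n,c)
print(calibration("wrist"))
E
```

```text
{'t': 0.0, 'joint_positions': array([-1.27700027e+00,  5.33325166e-02,  1.61427123e+00, -1.60697179e-05,
        1.47600505e+00, -1.19031667e-01]), 'dq': array([-0.0002159 , -0.00090835, -0.00026571,  0.00020189, -0.00020063,
       -0.00093896]), 'joint_torque': array([-1.05386684e-03, -3.93682015e+01, -3.70175743e+01, -2.13265030e-04,
        7.13513742e-03, -1.20987960e-05]), 'tool_pos': array([ 0.25054945, -0.5719105 ,  0.23009171]), 'ee_rot': array([-0.14421325, -0.69202815, -0.14563245,  0.69216383]), 'ft_force': array([-0.38266843, -0.1558104 ,  0.70378089]), 'wrist_torque': array([-0.00163657, -0.04072751, -0.01678284]), 'gripper_width': 0.996178577036244} -0.0187
scene {'camera_matrix': array([[490.03320369,   0.        , 314.11297874],
       [  0.        , 490.03320369, 202.06127256],
       [  0.        ,   0.        ,   1.        ]]), 'R': array([[-0.80638483, -0.59138921,  0.00152046],
       [-0.45022451,  0.61222955, -0.64997912],
       [ 0.38345977, -0.52481785, -0.75995054]]), 't': array([0.45970537, 0.32989534, 1.13195965])}
top {'camera_matrix': array([[404.10789
[... 165 characters left out ...]
0.99992532,  0.00204767],
       [-0.98608862,  0.01154234, -0.16581922],
       [ 0.16578321, -0.00401708, -0.98615404]]), 't': array([-0.00895277,  0.58926604,  1.10395486])}
{'camera_matrix': array([[354.79645519,   0.        , 324.87152731],
       [  0.        , 354.79645519, 201.71116385],
       [  0.        ,   0.        ,   1.        ]]), 'mount': array([[-4.73683392e-05, -3.02351186e-01,  9.53196600e-01,
        -1.41350297e-01],
       [ 9.99999766e-01,  6.36656395e-04,  2.51639739e-04,
         1.35539922e-03],
       [-6.82942285e-04,  9.53196389e-01,  3.02351085e-01,
        -7.64820634e-02],
       [ 0.00000000e+00,  0.00000000e+00,  0.00000000e+00,
         1.00000000e+00]])}
```

View pics/top0.png

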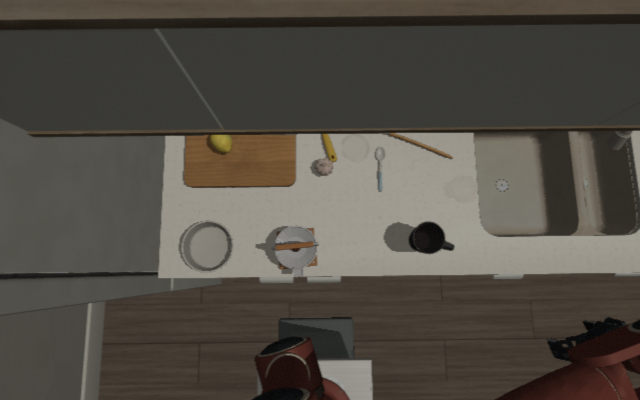

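View pics/scene0.png

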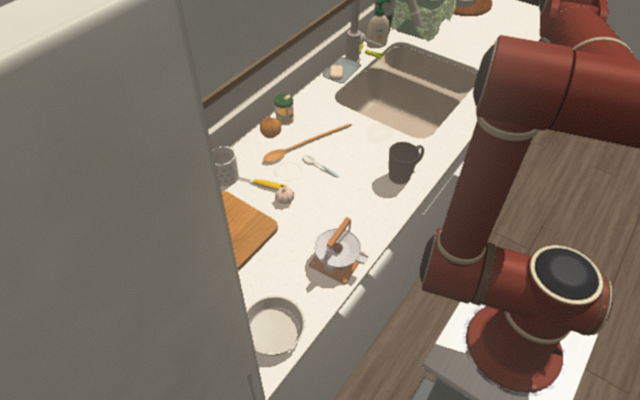

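The top view shows the dish at about (295,246), its bar running (275,247)–(313,244) and its lip at (298,271), toward the robot. The pan is at (207,246), to the left. The mug is at (428,238). The garlic (323,167) and spoon (380,170) lie beyond. Next I measure.

```bash
cat > h.py <<'E'
from rig import *
import numpy as np, cv2
from scipy.spatial.transform import Rotation as Ro
def ray(n,uv,z,o=None):
    c=calibration(n);K=c["camera_matrix"]
    uv=np.atleast_2d(np.float64(uv));d=np.c_[(uv-K[[0,1],2])/K[0,0],np.ones(len(uv))]
    if n=="wrist":
        M=c["mount"];Rt=rot(o)
        C=Rt@M[:3,3]+o["tool_pos"];D=d@(Rt@M[:3,:3]).T
    else:
        C=-c["R"].T@c["t"];D=d@c["R"]
    return C+D*((z-C[2])/D[:,2])[:,None]
def rot(o): return Ro.from_quat(o["ee_rot"],scalar_first=True).as_matrix()
def orange(p,roi,smin=110):
    h=cv2.cvtColor(p,cv2.COLOR_RGB2HSV);m=((h[...,0]<18)&(h[...,1]>smin)&(h[...,2]>60)).astype(np.uint8)
    k=np.zeros_like(m);a,b,c,d=roi;k[b:d,a:c]=1
    return m*k
def big(m):
    cs,_=cv2.findContours(m,cv2.RETR_EXTERNAL,cv2.CHAIN_APPROX_NONE);return max(cs,key=cv2.contourArea)
E
python3 - <<'E'
from h import *
p=cv2.imread("pics/top0.png")[:,:,::-1].copy();d=np.load("pics/top0.npy")
m=orange(p,(265,225,330,285));c=big(m);r=cv2.minAreaRect(c);b=cv2.boxPoints(r);print(r)
w=ray("top",b,.128);print(w,w.mean(0))
e=[np.linalg.norm(w[i]-w[(i+1)%4]) for i in range(4)];print(e)
i=int(np.argmax(e));v=w[(i+1)%4]-w[i];print("bar dir deg",np.degrees(np.arctan2(v[1],v[0])))
# pan from depth: height map
def H(n,d):
    c=calibration(n);K=c["camera_matrix"];v,u=np.indices(d.shape)
    X=np.stack([(u-K[0,2])/K[0,0]*d,(v-K[1,2])/K[0,0]*d,d],-1);return (X-c["t"])@c["R"]
W=H("top",d);z=W[...,2]
roi=np.zeros(z.shape,bool);roi[205:290,165:250]=1
q=W[roi&(z>.025)&(z<.05)&(W[...,0]>.3)];print("pan",q.min(0),q.max(0),cv2.minEnclosingCircle(q[:,:2].astype(np.float32)))
# dish bits
roi[:]=0;roi[215:285,255:335]=1
for lo,hi in ((.11,.14),(.055,.075),(.005,.02)):
    q=W[roi&(z>lo)&(z<hi)];print(lo,len(q),q.mean(0),q.min(0),q.max(0)) if len(q) else 0
big_=cv2.resize(p[205:290,165:340],None,fx=4.5,fy=4.5,interpolation=cv2.INTER_CUBIC);cv2.imwrite("pics/crop1.png",big_[:,:,::-1])
E
```

```text
((294.0205078125, 245.72540283203125), (5.432144641876221, 36.485904693603516), 84.80557250976562)
[[4.65657615e-01 9.62351974e-02 1.28000000e-01]
 [4.73130647e-01 1.34152913e-03 1.28000000e-01]
 [4.59037720e-01 1.93944882e-04 1.28000000e-01]
 [4.51602731e-01 9.48801865e-02 1.28000000e-01]] [0.46235718 0.04816271 0.128     ]
[np.float64(0.09518747027478475), np.float64(0.014139574298586243), np.float64(0.09497769949872124), np.float64(0.014120050203133765)]
bar dir deg -85.49715639399157
pan [0.39742606 0.22829771 0.0250627 ] [0.54160999 0.37366214 0.0436762 ] ((0.47032758593559265, 0.3012315034866333), 0.07420037686824799)
0.11 228 [0.46295448 0.04917555 0.12673727] [ 0.45194664 -0.01180327  0.11029294] [0.47458217 0.10742447 0.13235371]
0.055 672 [0.45578192 0.04893041 0.05969365] [ 0.38373744 -0.00904354  0.0550038 ] [0.52169521 0.10935936 0.07323296]
0.005 181 [0.46268586 0.03946278 0.00870589] [ 0.3910012  -0.05986534  0.0050259 ] [0.56026468 0.16914938 0.01665481]
```

View pics/crop1.png

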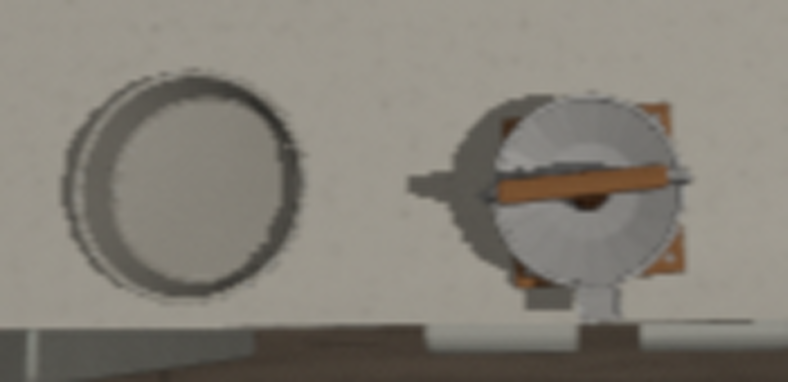

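```bash
cat >> h.py <<'E'
def goal(pos,yaw,o=None):
    """tool down, tool y at world angle yaw(deg); prints shift cm & rotvec deg in tool axes"""
    o=o or get_obs();R=rot(o);a=np.radians(yaw)
    x=np.array([0,0,-1.]);y=np.array([np.cos(a),np.sin(a),0]);G=np.c_[x,y,np.cross(x,y)]
    s=R.T@(np.array(pos)-o["tool_pos"])*100
    print("shift",s.round(2),"rv",Ro.from_matrix(R.T@G).as_rotvec(degrees=True).round(2))
def st():
    o=get_obs();R=rot(o);print("t",round(o["t"],2),"q",o["joint_positions"].round(3),"p",o["tool_pos"].round(4),"F",o["ft_force"].round(2),"T",o["wrist_torque"].round(2),"w",round(o["gripper_width"],3),"yaw_y",round(np.degrees(np.arctan2(R[1,1],R[0,1])),2),"tilt",np.degrees(np.arccos(-R[2,0])).round(2))
    return o
E
python3 - <<'E'
from h import *
o=st();print(rot(o).round(3));
goal([.4625,.0485,.22],4.5);goal([.4625,.0485,.22],184.5)
E
```

```text
t 0.1 q [-1.277  0.053  1.614 -0.     1.476 -0.119] p [ 0.2506 -0.572   0.2302] F [-0.2   0.69 -0.63] T [ 0.   -0.01  0.01] w 1.0 yaw_y -66.35 tilt 0.11
[[-0.001  0.401 -0.916]
 [ 0.002 -0.916 -0.401]
 [-1.    -0.002 -0.   ]]
shift [  1.12 -48.33 -44.3 ] rv [-70.85  -0.08   0.08]
shift [  1.12 -48.33 -44.3 ] rv [1.0915e+02 9.0000e-02 8.0000e-02]
```

```bash
python3 -m crank '[[-0.2,-3,-2.8,-5,0,0,-1],[-0.4,-6,-5.5,-9,0,0,-1],[-0.6,-9.2,-8.4,-13,0,0,-1],[-0.8,-12.4,-11.4,-18,0,0,-1],[-1,-15.5,-14.2,-22,0,0,-1],[-1,-18.6,-17,-27,0,0,-1],[-1,-21.7,-19.9,-31,0,0,-1],[-1,-24.5,-22.5,-36,0,0,-1]]'
python3 - <<'E'
from h import *
st();goal([.4625,.0485,.20],4.5)
E
```

```text
t: 0.9
tool_pos: [0.3585, -0.2553, 0.2402]
ee_rot: [0.352, 0.613, 0.354, -0.613]
ft_force: [0.5, 0.5, 0.5]
gripper_width: 1.004
t 0.9 q [-7.890e-01 -4.190e-01  2.010e+00  1.000e-03  1.553e+00 -2.630e-01] p [ 0.3585 -0.2553  0.2402] F [0.53 0.47 0.51] T [-0.03 -0.01 -0.02] w 1.004 yaw_y -30.16 tilt 0.13
shift [  4.08  -6.26 -31.49] rv [-34.66  -0.12   0.07]
```

```bash
python3 -m crank '[[0,-0.8,-4,-4.3,0,0,-1],[0,-1.6,-8,-8.6,0,0,-1],[0,-2.4,-12,-13,0,0,-1],[0.5,-3.2,-16,-17.3,0,0,-1],[1.5,-4,-20,-21.6,0,0,-1],[2.5,-4.8,-24,-26,0,0,-1],[3.3,-5.6,-28,-30.3,0,0,-1],[4,-6.2,-31.3,-34.7,-0.1,0.1,-1]]'
python3 - <<'E'
from h import *
o=st();goal([.4625,.0485,.101],4.5)
p,d=camera("wrist");cv2.imwrite("pics/w1.png",p[:,:,::-1])
m=orange(p,(0,0,640,400));c=big(m);r=cv2.minAreaRect(c);print(r,cv2.contourArea(c))
w=ray("wrist",cv2.boxPoints(r),.128,o);print(w,w.mean(0))
e=[np.linalg.norm(w[i]-w[(i+1)%4]) for i in range(4)];print(e);i=int(np.argmax(e));v=w[(i+1)%4]-w[i];print(np.degrees(np.arctan2(v[1],v[0])))
E
```

```text
t: 1.7
tool_pos: [0.4619, 0.0487, 0.1999]
ee_rot: [0.52, 0.479, 0.521, -0.479]
ft_force: [0.9, 0.2, 0.3]
gripper_width: 0.999
t 1.7 q [-0.056 -0.327  2.009  0.     1.46  -0.139] p [0.4619 0.0487 0.1999] F [0.94 0.19 0.28] T [ 0.01  0.01 -0.01] w 0.999 yaw_y 4.79 tilt 0.02
shift [9.89 0.06 0.03] rv [ 0.29 -0.02  0.  ]
((578.5, 99.5), (199.0, 121.0), 90.0) 18745.5
[[0.55416525 0.17815194 0.128     ]
 [0.61859532 0.18359614 0.128     ]
 [0.6576256  0.07521542 0.128     ]
 [0.58176907 0.06880802 0.128     ]] [0.60303881 0.12644288 0.128     ]
[np.float64(0.06465967683715473), np.float64(0.11519436322560281), np.float64(0.07612665307764885), np.float64(0.11277439315867557)]
-70.19493897108148
```

View pics/w1.png

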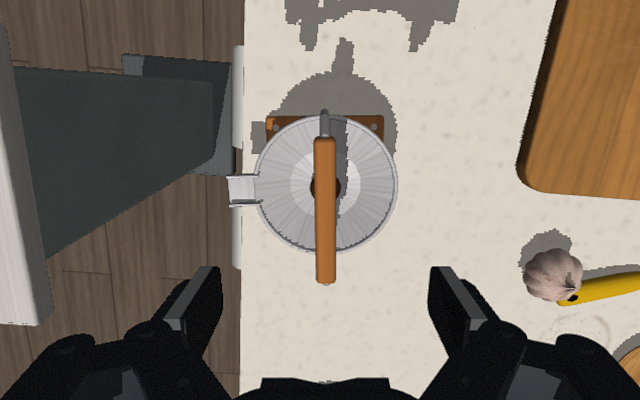

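The wrist view shows the bar from (324,137) to (327,283), midway between the fingers. The lip points left, to (230,190), and the nutmeg is under the bar at about (318,187). My mask picked up the cutting board instead, so I redo it with a tighter region.

Run:
```python
from h import *
o=get_obs()
p=cv2.imread("pics/w1.png")[:,:,::-1].copy()
c=big(orange(p,(305,141,345,290)))
r=cv2.minAreaRect(c);w=ray("wrist",cv2.boxPoints(r),.128,o);print(r,w.mean(0))
e=[np.linalg.norm(w[i]-w[(i+1)%4]) for i in range(4)];print(e);i=int(np.argmax(e));v=w[(i+1)%4]-w[i];print(np.degrees(np.arctan2(v[1],v[0])))
print(ray("wrist",[[324.5,137],[326.5,283]],.128,o))
```

```text
((324.5, 211.5), (141.0, 21.0), 90.0) [0.46154862 0.05129483 0.128     ]
[np.float64(0.012499195400144537), np.float64(0.09464213647122456), np.float64(0.014172448936640764), np.float64(0.0946475336718769)]
94.60343491026819
[[0.45712389 0.10077793 0.128     ]
 [0.46717689 0.00352492 0.128     ]]
```

```bash
python3 -m crank '[[2,0,0,0,0,0,-1],[4,0,-0.1,0,0,0,-1],[5.5,0,-0.2,0,0,0,-1],[7,0,-0.2,0,0,0,-1],[8.2,0,-0.2,0,0,0,-1],[9.2,0,-0.2,0,0,0,-1],[9.8,0,-0.2,0,0,0,-1],[9.8,0,-0.2,0,0,0,-0.3]]'; python3 -m crank '[[0,0,0,0,0,0,0.2],[0,0,0,0,0,0,0.4],[0,0,0,0,0,0,0.6],[0,0,0,0,0,0,0.7],[0,0,0,0,0,0,0.8],[0,0,0,0,0,0,0.9],[0,0,0,0,0,0,1],[0,0,0,0,0,0,1]]'
python3 - <<'E'
from h import *
st()
E
```

```text
t: 2.55
tool_pos: [0.4614, 0.0543, 0.0998]
ee_rot: [0.52, 0.478, 0.523, -0.477]
ft_force: [-0.4, -0.8, 0.5]
gripper_width: 0.856
t: 3.35
tool_pos: [0.4618, 0.0543, 0.1005]
ee_rot: [0.52, 0.478, 0.523, -0.477]
ft_force: [-1.4, 1.4, 5.4]
gripper_width: 0.152
t 3.35 q [-0.046 -0.222  2.097  0.004  1.269 -0.135] p [0.4618 0.0543 0.1005] F [-1.4   1.37  5.44] T [ 0.05  0.14 -0.02] w 0.152 yaw_y 5.07 tilt 0.25
```

```bash
python3 -m crank '[[-0.1,0,0,0,0,0,1],[-0.2,0,0,0,0,0,1],[-0.3,0,0,0,0,0,1],[-0.4,0,0,0,0,0,1],[-0.5,0,0,0,0,0,1],[-0.6,0,0,0,0,0,1],[-0.7,0,0,0,0,0,1],[-0.8,0,0,0,0,0,1]]'
python3 - <<'E'
from h import *
o=st()
p,d=camera("wrist");cv2.imwrite("pics/w2.png",p[:,:,::-1])
E
```

```text
t: 4.15
tool_pos: [0.463, 0.0543, 0.1103]
ee_rot: [0.521, 0.479, 0.522, -0.476]
ft_force: [0.2, 0.9, -1.5]
gripper_width: 0.153
t 4.15 q [-0.046 -0.234  2.089  0.004  1.286 -0.135] p [0.463  0.0543 0.1103] F [ 0.21  0.87 -1.47] T [ 0.07 -0.03 -0.01] w 0.153 yaw_y 5.07 tilt 0.24
```

View pics/w2.png

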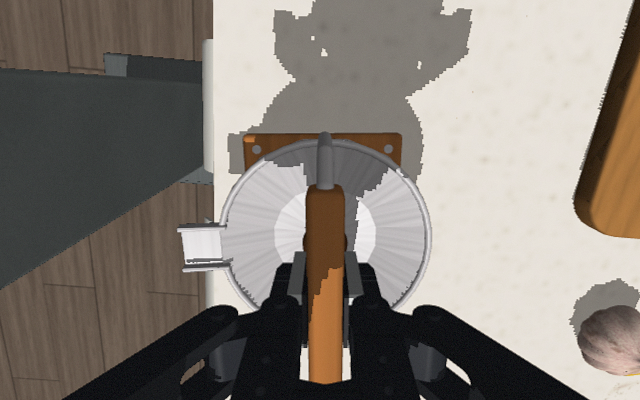

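The pull force dropped to about the dish's weight, so the dish has snapped free. The nutmeg is near the middle, under the bar at about (326,243), in the bright hollow spanning 274–376. I continue straight up.

```bash
python3 -m crank '[[-0.3,0,0,0,0,0,1],[-0.7,0,0,0,0,0,1],[-1.2,0,0,0,0,0,1],[-1.7,0,0,0,0,0,1],[-2.3,0,0,0,0,0,1],[-2.9,0,0,0,0,0,1],[-3.5,0,0,0,0,0,1],[-4.1,0,0,0,0,0,1]]'; python3 -m crank '[[-0.6,0,0,0,0,0,1],[-1.2,0,0,0,0,0,1],[-1.8,0,0,0,0,0,1],[-2.4,0,0,0,0,0,1],[-2.9,0,0,0,0,0,1],[-3.3,0,0,0,0,0,1],[-3.6,0,0,0,0,0,1],[-3.7,0,0,0,0,0,1]]';python3 -m crank '[[0,0,0,0,0,0,1],[0,0,0,0,0,0,1],[0,0,0,0,0,0,1],[0,0,0,0,0,0,1],[0,0,0,0,0,0,1],[0,0,0,0,0,0,1],[0,0,0,0,0,0,1],[0,0,0,0,0,0,1]]'
python3 - <<'E'
from h import *
o=st();goal([.463,.0535,.19],-91.7)
p,d=camera("wrist");cv2.imwrite("pics/w3.png",p[:,:,::-1])
p,d=camera("scene");cv2.imwrite("pics/s3.png",cv2.resize(p[150:350,230:430],None,fx=3,fy=3)[:,:,::-1])
E
```

```text
t: 5.0
tool_pos: [0.4632, 0.0541, 0.152]
ee_rot: [0.521, 0.479, 0.522, -0.476]
ft_force: [-0.4, 0.9, -2.1]
gripper_width: 0.151
t: 5.8
tool_pos: [0.4632, 0.0539, 0.1893]
ee_rot: [0.521, 0.479, 0.522, -0.476]
ft_force: [-0.2, -0.1, -1.8]
gripper_width: 0.151
t: 6.6
tool_pos: [0.4632, 0.054, 0.1894]
ee_rot: [0.521, 0.479, 0.522, -0.476]
ft_force: [-0.7, 0.3, -3.0]
gripper_width: 0.155
t 6.6 q [-0.046 -0.316  2.018  0.004  1.438 -0.135] p [0.4632 0.054  0.1894] F [-0.75  0.33 -3.04] T [ 0.04  0.04 -0.09] w 0.155 yaw_y 5.07 tilt 0.26
shift [-0.06 -0.03  0.04] rv [ 9.677e+01 -2.800e-01  8.000e-02]
```

View pics/s3.png

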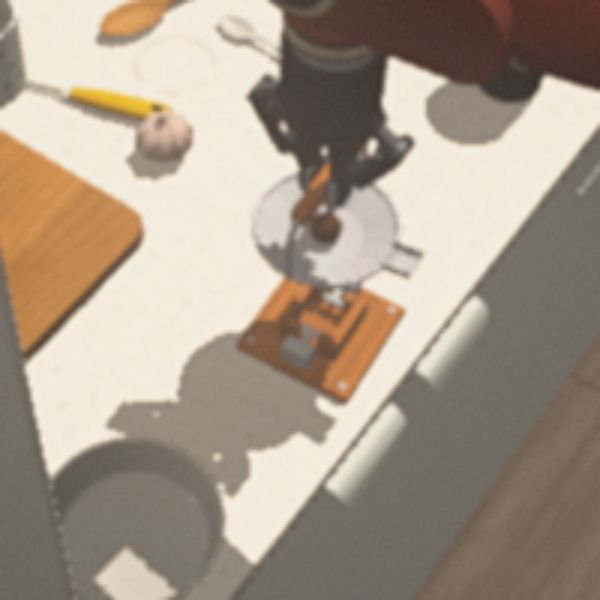

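View pics/w3.png

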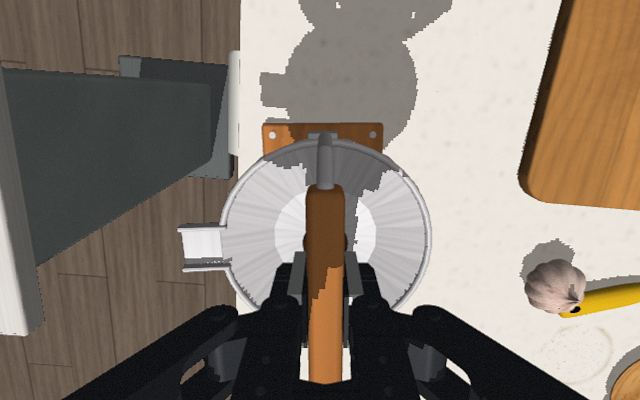

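The scene view shows the dish clear above the stand, with the nutmeg in the middle. The wrist view shows the dish unmoved in the grip. Now the level turn.

```bash
python3 -m crank '[[0,0,0,1,0,0,1],[0,0,0,3,0,0,1],[0,0,0,6,0,0,1],[0,0,0,10,0,0,1],[0,0,0,14,0,0,1],[0,0,0,18,0,0,1],[0,0,0,22,0,0,1],[0,0,0,26,0,0,1]]'; python3 -m crank '[[0,0,0,4,0,0,1],[0,0,0,8,0,0,1],[0,0,0,12,0,0,1],[0,0,0,16,0,0,1],[0,0,0,20,0,0,1],[0,0,0,24,0,0,1],[0,0,0,28,0,0,1],[0,0,0,32,0,0,1]]'
python3 - <<'E'
from h import *
o=st();goal([.463,.0535,.19],-91.7)
E
```

```text
t: 7.5
tool_pos: [0.4633, 0.0539, 0.1894]
ee_rot: [0.399, 0.585, 0.401, -0.582]
ft_force: [0.7, -0.7, -1.8]
gripper_width: 0.153
t: 8.3
tool_pos: [0.4632, 0.0539, 0.1894]
ee_rot: [0.221, 0.672, 0.223, -0.67]
ft_force: [-0.4, -0.3, -2.2]
gripper_width: 0.152
t 8.3 q [-0.046 -0.316  2.018  0.004  1.438  0.884] p [0.4632 0.0539 0.1894] F [-0.37 -0.34 -2.25] T [-0.02  0.02 -0.02] w 0.152 yaw_y -53.34 tilt 0.26
shift [-0.06  0.02  0.05] rv [38.36 -0.19  0.18]
```

```bash
python3 -m crank '[[0,0,0,4,0,0,1],[0,0,0,8,0,0,1],[0,0,0,12,0,0,1],[0,0,0,16,0,0,1],[0,0,0,20,0,0,1],[0,0,0,24,0,0,1],[0,0,0,28,0,0,1],[0,0,0,31,0,0,1]]'; python3 -m crank '[[0,0,0,2,0,0,1],[0,0,0,4,0,0,1],[0,0,0,5.5,0,0,1],[0,0,0,6.5,0,0,1],[0,0,0,7,0,0,1],[0,0,0,7.3,0,0,1],[0,0,0,7.3,0,0,1],[0,0,0,7.3,0,0,1]]'; python3 -m crank '[[0,0,0,0,0,0,1],[0,0,0,0,0,0,1],[0,0,0,0,0,0,1],[0,0,0,0,0,0,1],[0,0,0,0,0,0,1],[0,0,0,0,0,0,1],[0,0,0,0,0,0,1],[0,0,0,0,0,0,1]]';python3 - <<'E'
from h import *
o=st()
p,d=camera("wrist");cv2.imwrite("pics/w4.png",p[:,:,::-1])
p,d=camera("scene");cv2.imwrite("pics/s4.png",cv2.resize(p[170:370,230:430],None,fx=3,fy=3)[:,:,::-1])
E
```

```text
t: 9.1
tool_pos: [0.4633, 0.0539, 0.1894]
ee_rot: [0.032, 0.707, 0.035, -0.705]
ft_force: [1.3, 0.8, -2.6]
gripper_width: 0.149
t: 9.9
tool_pos: [0.4633, 0.0539, 0.1894]
ee_rot: [-0.013, 0.708, -0.01, -0.706]
ft_force: [0.2, 0.2, -2.2]
gripper_width: 0.151
t: 10.7
tool_pos: [0.4633, 0.0539, 0.1894]
ee_rot: [-0.013, 0.708, -0.01, -0.706]
ft_force: [-0.2, 0.4, -1.4]
gripper_width: 0.153
t 10.7 q [-0.046 -0.316  2.018  0.004  1.438  1.556] p [0.4633 0.0539 0.1894] F [-0.25  0.36 -1.43] T [-0.05 -0.05  0.04] w 0.153 yaw_y -91.82 tilt 0.26
```

View pics/w4.png

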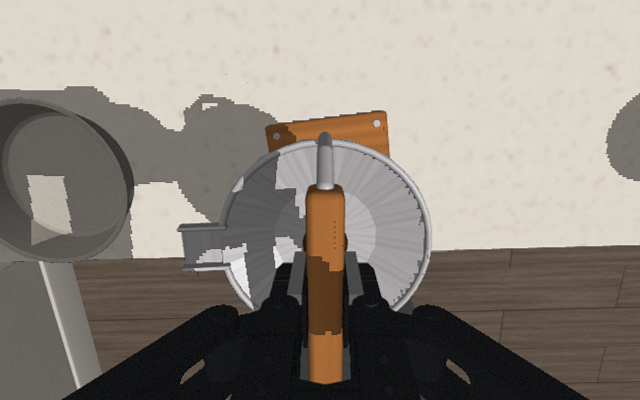

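View pics/s4.png

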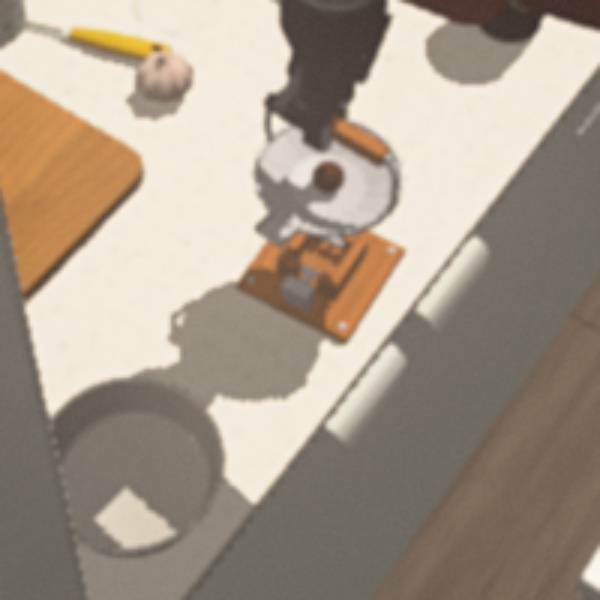

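The lip (tip at about (180,248) in the wrist view) points at the pan. The nutmeg is central in both views. One numeric check of the lip line, then I hand in.

Run:
```python
from h import *
o=st()
L=ray("wrist",[[179,248],[427,238]],.15,o);print("lip tip, far rim",L)
R=rot(o);pan=np.array([.470,.301,0]);d=pan-o["tool_pos"]
print("pan ahead",-(R[:,1]@d),"lateral",R[:,2]@d)
c=np.array([.463,.051]);t=L[0,:2];u=(t-c)/np.linalg.norm(t-c);v=pan[:2]-c;print("by lip: len",np.linalg.norm(t-c),"lateral",u[0]*v[1]-u[1]*v[0])
W=ray("wrist",[[0,99],[134,190]],.037,o);print(W)
job_done()
```

```text
t 10.8 q [-0.046 -0.316  2.018  0.004  1.438  1.556] p [0.4633 0.0539 0.1894] F [-1.23 -0.22 -2.19] T [ 0.02 -0.04 -0.01] w 0.153 yaw_y -91.82 tilt 0.26
lip tip, far rim [[ 0.45844024  0.13407633  0.15      ]
 [ 0.46045346 -0.00386718  0.15      ]]
pan ahead 0.24639895232252745 lateral 0.0015272001922645437
by lip: len 0.08320136728829143 lateral -0.02069045907183516
[[0.54125997 0.31008411 0.037     ]
 [0.4630333  0.21739422 0.037     ]]
the job is handed in; nothing more can be done
```

I gripped the bar, pulled the dish straight up out of its stand and lifted the bar to about 0.21 m. I then turned the dish level by about 97° until its lip points at the pan, and handed the job in at about 10.8 s with the dish held still.

**Last checks:**
- **Tilt:** the tool is tilted 0.26° and the gripper is holding the bar (opening 0.153).
- **Vertical force:** it reads about −2 N, roughly the dish's weight.
- **Nutmeg:** it looked central in the last scene and wrist pictures. I judged this by eye and did not measure it.
- **Surroundings:** I did not measure the pan, mug, garlic or teaspoon again at the end. The pan and garlic looked undisturbed in the last scene picture. The mug and spoon were not in view there.

**Checks that disagreed:** by tool angle the lip line passes about 1.5 mm from the pan's centre. A rougher check, using one lip-tip pixel and an assumed dish centre, gave about 21 mm. Both are within the 35 mm limit. The TCP also ended about 3–4 mm farther along the bar than I aimed, which caused no visible slip or tilt.

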